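# Clear the loading plate and present the next sample to the scanner

### The arm

A 7-joint arm with a two-finger parallel gripper is mounted at the origin on the work surface. World frame = base frame: x ahead of the robot, y to its left, z up, the work surface at z = 0. Lengths are in m, angles in rad, forces in N, time in s.
With the tool pointing down it reaches from about 0.4 to 0.925 m from the base axis. Payload 4.1 kg.
Tool frame: the origin (TCP) lies between the finger pads; the fingertips stand 8 mm ahead of it and the grasp point (between the pads) lies 11 mm behind it (manip.nose_length is the distance from the TCP to the fingertips, in m); z points along the fingers, y is the line along which they close (so a half turn about z gives the same grasp; the last joint's range is limited). The gripper opens to 85 mm and grips with 20 to 120 N. Pads are 22 mm wide; open, the fingers measure 114 mm over their backs; the gripper's body (76 mm by 85 mm) begins 54 mm behind the grasp point. The pads swing forward as they close: fully open they stand 13 mm farther back than shut.
Start: joints at [-1.226, 0.398, 0.045, 1.537, -0.019, 1.207, -0.051], TCP at [0.279, 0.587, 0.239] pointing down, gripper open.
Joint ranges: [-2.82, 2.82], [-0.49, 2.23], [-1.37, 1.46], [0, 2.46], [-1.36, 4.5], [0.23, 2], [-2.94, 2.94]. Speed limits (rad/s): [2.57, 2.57, 3.14, 3.14, 3.14, 3.14, 3.14].

### API

Orientations are given as a unit quaternion [w, x, y, z].
In Python, from rig import status, snapshot, camera_params, ticket, manip gives the robot as it stands.
- The arm moves only by the tool apply_moves, never from a script. Its argument "motion" is a list of rows, each a list of 3 entries, a list of its own where there are three numbers: the shift along the world's x, y, z each as a share of 20 cm, from -1 to 1, then the turn, a rotation vector about the world's x, y, z each as a share of 90 degrees, from -1 to 1, then the opening, from -1 (shut) to 1 (fully open). A call has 1 to 5 rows; each row shifts and turns the commanded pose from where the row before left it; what a row does not reach is not made up. A row lasts 1/8 s, in which the tool goes at most 62.5 mm and 10.7 degrees, less where a joint would pass 70% of its speed; a pose out of reach is approached as far as the arm can. A call with a number of a shift or a turn outside -1 to 1 is refused whole. A call with a gripper value outside its range is refused whole. The fingers move at their own pace and stop on an object; "grip_force" is the grip in N (left out, the last holds). Time passes only in rows, so rows that do not move let the fingers close. It gives the time, the measured TCP pose, the force, the opening and the grip force at its end, in the units of the state.
- status.read_state(): the state, without advancing time (a new reading comes with each control period).
- snapshot(name): name is "scene" or "side" or "wrist"; returns (picture, depth): 384x512x3 uint8, blue, green, red; 384x512 float32, m along the optical axis (not along the pixel's ray), 0 where there is no reading.
- camera_params(name): a dict with "mtx" (3x3 intrinsics, pixels), "k1" (the pictures are not rectified: a ray, as slopes to the right and down, at radius r is drawn at 1 + k1 r^2 times it, then the intrinsics apply), "R" (3x3) and "t" (3): a world point X has camera coordinates R X + t; the wrist camera has in their place "T_tool_cam" (4x4, takes a point from camera to tool coordinates, whose origin is the TCP and whose axes are the flange's). Camera axes: x right, y down, z forward; pixel columns grow to the right and rows downward; lengths in m; the calibration is good to about 2 mm. A picture is of the moment at which its call begins: read the wrist's pose just before it. camera_params takes no time and is no camera call.
- ticket.job_done(): hands the job in; it is judged then, once.
The state is a dict: "time_s": time; "joint_pos": joint angles; "joint_velocities": joint speeds; "joint_efforts": joint torques, N m; "tcp_pos": TCP position; "ee_rot": TCP orientation; "contact_force": force on the tool from outside, world axes, zero at the start; "wrist_torque": the same for the moment, N m; "opening": opening from 0.0 (shut) to 1.0 (fully open); "gripper_force": force on a finger pad.
Only numpy, scipy, OpenCV 4.12 (cv2) and the standard library are available. Lean on these libraries where they do the work, as an engineer would, in place of code of your own. Each camera call takes 0.05 s, during which the arm holds its last target. There are 200 camera calls.

### The job

Get the loading station ready for the next sample: pick up the yellow scraper and wipe all five ore chips off the metal plate into the blue catch tray, touching the chips with nothing but the scraper, then stand the scraper upright back on its green mat, wholly on it. Then stand the jar with the orange stripe inside the black ring on the cleared plate, with the stripe squarely facing the scanner's red window; set the jar down, do not drop it. Leave the blue-lidded jar, the bottle and the beaker where they are.

Things in the scene. Friction and masses are not known exactly. Their poses are not given: they have to be found in the camera images.
- station: Fixed grey loading station, origin on the table, z up. Its flat aluminium plate (top 50 mm up) spans x -110..80, y -100..100 mm, with 5 mm wide rims at y = +-102 mm, 8 mm above the plate; no rim at either x end. The blue catch tray lies beyond the x = 80 edge, the light blue-grey scanner block (x -50..30, y 105..160 mm, 125 mm high) beyond the +y rim
- ring (a point): Centre of the thin printed black ring (80 mm diameter) on the plate, at plate-top height; at station (-10, 0, 50) mm. Axes as the station's
- scanner_window (a point): Middle of the scanner's red window (50 wide, 35 mm high), at station (-10, 105, 90) mm. Axes as the station's; the window faces -y. A red strip on the scanner's top lies along the window's side
- tray (a point): Middle of the blue catch tray's inner floor, at station (140, 0, 6) mm. The tray spans station x 80..195, y -100..100 mm; outer walls 32 mm high above the table, none on the plate's side
- scraper: Loose yellow scraper, black rubber foot, about 0.18 kg, standing on its mat. Origin at the middle of its underside, z up. Blade 130 mm long (own x); foot 18 mm thick (own y) to 12 mm height, then 26 mm thick to 36 mm; above it a grip 70 mm long (x), 24 mm thick (y), from 36 to 86 mm height. The same either way round
- rest: Fixed green mat, 190 mm (own x) by 90 mm (own y), 4 mm thick; origin at the middle of its underside. The scraper's place: it starts there, standing, blade along the mat's length
- jar: Sample jar to present: white jar and white lid, 54 mm diameter, 80 mm high, 0.2 kg nominal, with an orange stripe (13 mm wide) up one side that runs on from the lid's middle to that edge. Starts standing on the table. Origin at the middle of its underside, z up; the stripe is on its +x side
- jar_mark (a point): Middle of the jar's orange stripe, on the jar's side 27 mm from its axis along its own x, 40 mm up
- chip1: Loose rust-brown ore chip, about 21 mm across and 11 mm thick, 11 g, lying on the plate, no nearer than 65 mm to its open x = -110 edge and within 61 mm of its middle line y = 0. Origin at the middle of its underside
- chip2: Loose rust-brown ore chip, about 21 mm across and 11 mm thick, 11 g, lying on the plate, no nearer than 65 mm to its open x = -110 edge and within 61 mm of its middle line y = 0. Origin at the middle of its underside
- chip3: Loose rust-brown ore chip, about 21 mm across and 11 mm thick, 11 g, lying on the plate, no nearer than 65 mm to its open x = -110 edge and within 61 mm of its middle line y = 0. Origin at the middle of its underside
- chip4: Loose rust-brown ore chip, about 21 mm across and 11 mm thick, 11 g, lying on the plate, no nearer than 65 mm to its open x = -110 edge and within 61 mm of its middle line y = 0. Origin at the middle of its underside
- chip5: Loose rust-brown ore chip, about 21 mm across and 11 mm thick, 11 g, lying on the plate, no nearer than 65 mm to its open x = -110 edge and within 61 mm of its middle line y = 0. Origin at the middle of its underside
- blue_jar: Bystander: grey jar with a blue lid and no stripe, 54 mm diameter, 80 mm high, origin at the middle of its underside; may swap places with the striped jar
- bottle: Bystander: amber bottle with a black cap, 64 mm diameter, 160 mm high, origin at the middle of its underside
- beaker: Bystander: clear glass beaker, 72 mm diameter at the rim, 90 mm high, origin at the middle of its underside
Things that resemble listed ones, but are neither listed nor needed, are in the scene too. Several things have the shape of the scraper; the one meant has the colours described above.

How it is judged:
On the way, in this order (a step that is already met when the one before it is completed fails the run):
1. all five chips lie in the catch tray (x of chip1 in the frame of station between 0.08 and 0.197 m and y of chip1 in the frame of station between -0.102 and 0.102 m and z of chip1 in the frame of station between 0 and 0.042 m and x of chip2 in the frame of station between 0.08 and 0.197 m and y of chip2 in the frame of station between -0.102 and 0.102 m and z of chip2 in the frame of station between 0 and 0.042 m and x of chip3 in the frame of station between 0.08 and 0.197 m and y of chip3 in the frame of station between -0.102 and 0.102 m and z of chip3 in the frame of station between 0 and 0.042 m and x of chip4 in the frame of station between 0.08 and 0.197 m and y of chip4 in the frame of station between -0.102 and 0.102 m and z of chip4 in the frame of station between 0 and 0.042 m and x of chip5 in the frame of station between 0.08 and 0.197 m and y of chip5 in the frame of station between -0.102 and 0.102 m and z of chip5 in the frame of station between 0 and 0.042 m), for 0.2 s.
2. the scraper stands released on its mat (x of scraper in the frame of rest between -0.04 and 0.04 m and y of scraper in the frame of rest between -0.036 and 0.036 m and z of scraper in the frame of rest between 0.001 and 0.008 m and angle between the x axis of scraper and the x axis of rest, either way round below 0.6 rad and angle between scraper's own z axis and vertical below 0.1 rad and contact force between the fingers and scraper below 0.1 N and linear speed of scraper below 0.02 m/s), for 0.2 s.
At the end, for the whole second after the job is handed in: Chips all in the tray. Scraper released, upright (0.1 rad) on its mat, within 40 mm of its middle lengthwise, 36 mm crosswise, blade within 0.6 rad of its length. Striped jar released, upright (0.1 rad) on the plate, within 16 mm of the ring's centre, stripe to the scanner within 0.35 rad (all of step 1 and all of step 2 and horizontal distance between jar and ring below 0.016 m and z of jar in the frame of station between 0.046 and 0.054 m and angle between jar's own z axis and vertical below 0.1 rad and angle between the x axis of jar and the y axis of station, either way round below 0.35 rad and y of jar_mark in the frame of station above 0.005 m and linear speed of jar below 0.02 m/s and contact force between the fingers and jar below 0.1 N); the robot touches nothing.
It fails at once if a chip is touched by the fingers or by the jar (contact force between any of the fingers, jar and chip1 above 0.3 N or contact force between any of the fingers, jar and chip2 above 0.3 N or contact force between any of the fingers, jar and chip3 above 0.3 N or contact force between any of the fingers, jar and chip4 above 0.3 N or contact force between any of the fingers, jar and chip5 above 0.3 N).
It fails at once if the blue-lidded jar, the bottle or the beaker is moved more than 30 mm or tipped (distance of any of blue_jar, bottle, beaker from where it was at the start of the episode above 0.03 m or angle between any of blue_jar, bottle, beaker's own z axis and vertical above 0.4 rad).
It fails at once if the striped jar is dropped (falls freely faster than 0.5 m/s) or tipped over (more than 0.8 rad) (angle between jar's own z axis and vertical above 0.8 rad or (linear speed of jar above 0.5 m/s and contact force between the fingers and jar below 0.1 N)).
It also fails if it takes over 64 s, if anything falls off the work surface, if the arm or the gripper's body presses on something with over 40 N, if the wrist force passes 120 N, or if a joint passes its speed limit or range.

## Working session

There is one attempt and no reset: what is moved stays moved. The work goes in short steps, Python scripts to look and compute and a tool call to move; the robot and the scene stay as the last step left them, time stands still between calls to the robot, and variables do not carry over. Pictures are saved under pics/ and viewed, at most 10 in all, crops included, and the job is handed in when it is done.

Besides the shell and the picture viewer there is one more tool, called after "Call:" by a JSON object that holds its "fn" and its "kwargs". apply_moves: Moves the arm, as the interface text tells. Its arguments: {"type":"object","properties":{"motion":{"type":"array"},"grip_force":{"type":"number"}},"required":["motion"]}

```bash
mkdir -p pics; ls; python3 - <<'E'
from rig import status, snapshot, camera_params
import cv2, numpy as np
s=status.read_state(); print(s)
for n in ["scene","side"]:
    p,d=snapshot(n); cv2.imwrite(f"pics/{n}0.png",p); np.savez(f"{n}0.npz",p=p,d=d)
    print(n,camera_params(n))
print(camera_params("wrist"))
E
```

```text
pics
{'time_s': 0.0, 'joint_pos': array([-1.22598281,  0.39920811,  0.04505185,  1.53788831, -0.01867861,
        1.20693368, -0.05072418]), 'joint_velocities': array([ 0.00048901,  0.00017754, -0.00197031,  0.00084917,  0.00024613,
       -0.0009827 ,  0.00187577]), 'joint_efforts': array([-2.78600273e-04, -4.75129080e+01,  1.36476316e+00, -2.54218054e+01,
        1.17309266e-02,  9.52291331e-03,  1.07646679e-05]), 'tcp_pos': array([0.27882507, 0.5864573 , 0.23824974]), 'ee_rot': array([-1.40089432e-04,  2.20051475e-01,  9.75487741e-01, -9.98375744e-04]), 'contact_force': array([-0.23743414,  0.3453704 ,  0.36520623]), 'wrist_torque': array([ 0.03509048, -0.01094544,  0.03868024]), 'gripper_force': 0.0, 'opening': 1.0010869835928409}
scene {'mtx': array([[430.71165132,   0.        , 260.37046117],
       [  0.        , 430.71165132, 192.98859297],
       [  0.        ,   0.        ,   1.        ]]), 'k1': -0.02604084496832537, 'R': array([[ 0.34122117,  0.93987876,  0.014001  ],
       [ 0.77174787, -0.27161596, -0.57500434],
       [-0.53663147,  0.2070089 , -0.81803055]]), 't': ar
[... 291 characters left out ...]
6],
       [-0.15503661, -0.58660127, -0.79489785],
       [ 0.2308738 ,  0.76083193, -0.6064916 ]]), 't': array([-0.55089443,  0.07867043,  1.50329535])}
{'mtx': array([[327.06322877,   0.        , 255.91403943],
       [  0.        , 327.06322877, 198.28972736],
       [  0.        ,   0.        ,   1.        ]]), 'k1': 0.02906138292484447, 'T_tool_cam': array([[ 9.47618677e-04, -9.56843540e-01, -2.90602032e-01,
         7.58070855e-02],
       [ 9.99998311e-01,  1.36445257e-03, -1.23175517e-03,
        -2.73633360e-04],
       [ 1.57510967e-03, -2.90600374e-01,  9.56843217e-01,
        -1.35077799e-01],
       [ 0.00000000e+00,  0.00000000e+00,  0.00000000e+00,
         1.00000000e+00]])}
```

View pics/scene0.png

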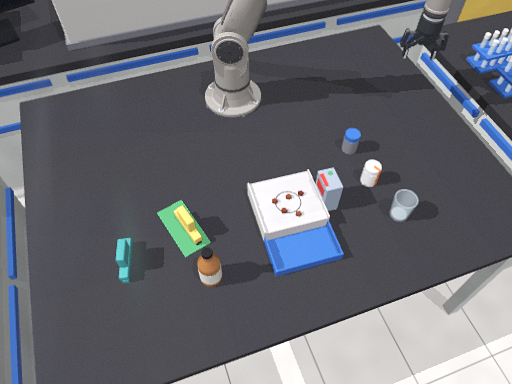

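View pics/side0.png

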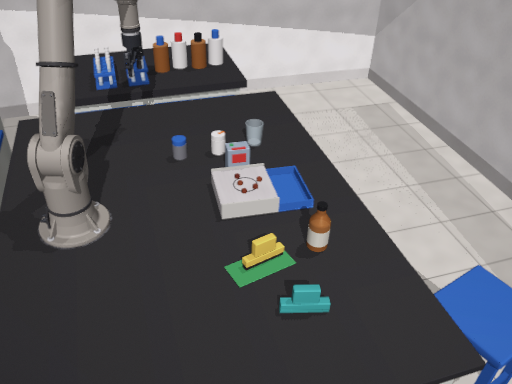

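Candidates (scene picture): the yellow scraper on the green mat at (187,222), against the teal lookalike at (124,258). White jar with orange at (371,173), against the blue-lidded jar at (351,140). The bottle is at (209,268) and the beaker at (403,205). I choose the yellow scraper on the green mat and the white jar. Next I measure them and check them in a close crop.

```bash
cat > h.py <<'E'
import numpy as np, cv2
from rig import status, snapshot, camera_params
from scipy.spatial.transform import Rotation as Rn
def pose(n):
    c=camera_params(n)
    if 'R' in c: return c, c['R'].T, -c['R'].T@c['t']
    s=status.read_state(); q=s['ee_rot']; Rt=Rn.from_quat([q[1],q[2],q[3],q[0]]).as_matrix(); T=c['T_tool_cam']
    return c, Rt@T[:3,:3], Rt@T[:3,3]+s['tcp_pos']
def rays(c,uv):
    uv=np.asarray(uv,float).reshape(-1,1,2)
    n=cv2.undistortPoints(uv,c['mtx'],np.array([c['k1'],0,0,0.]))[:,0]
    return np.c_[n,np.ones(len(n))]
def onplane(P,uv,z):
    c,R,o=P; d=rays(c,uv)@R.T
    return o+d*((z-o[2])/d[:,2])[:,None]
def cloud(P,dep):
    c,R,o=P; v,u=np.mgrid[0:384,0:512]
    X=rays(c,np.c_[u.ravel(),v.ravel()])*dep.ravel()[:,None]
    return (X@R.T+o).reshape(384,512,3)
def proj(P,X):
    c,R,o=P; x=(np.atleast_2d(X)-o)@R
    return cv2.projectPoints(x,np.zeros(3),np.zeros(3),c['mtx'],np.array([c['k1'],0,0,0.]))[0][:,0]
def comps(m,amin=5):
    n,l,s,c=cv2.connectedComponentsWithStats(m.astype(np.uint8))
    return [(s[i,4],c[i],l==i) for i in range(1,n) if s[i,4]>=amin]
def rect(xy): # centre, size, direction of long side (deg)
    (c,(w,h),a)=cv2.minAreaRect(np.asarray(xy,np.float32))
    if w<h: w,h,a=h,w,a+90
    return np.round(c,4),np.round((w,h),4),round((a+90)%180-90,1)
E
cat > m.py <<'E'
from h import *
ims=[]
for n in ["scene","side"]:
    f=np.load(n+"0.npz"); p,d=f['p'],f['d']; P=pose(n); C=cloud(P,d)
    H,S,V=cv2.split(cv2.cvtColor(p,cv2.COLOR_BGR2HSV)); z=C[...,2]
    work=(C[...,0]>0.2)&(C[...,0]<1.05)&(abs(C[...,1])<0.8)
    def big(m): return max(comps(m&work),key=lambda t:t[0])
    def uv(m): v,u=np.nonzero(m); return np.c_[u,v]
    g=big((H>50)&(H<80)&(S>120)); print(n,'mat',g[0],rect(onplane(P,uv(g[2]),.004)[:,:2]))
    y=big((H>20)&(H<33)&(S>130)&(V>120)); k=y[2]&(abs(z-.086-.004)<.006); print(' scraper',y[1],k.sum(),rect(onplane(P,uv(k),.09)[:,:2]), 'mean',onplane(P,uv(k),.09).mean(0), 'all',rect(C[y[2]][:,:2]))
    b=big((H>105)&(H<125)&(S>150)&(V>80)&(z<.045)); print(' tray',b[0],rect(C[b[2]][:,:2]))
    w=big((S<60)&(V>120)&(z>.035)&(z<.07)); print(' plate',w[0],w[1],rect(C[w[2]][:,:2]), 'z',np.median(z[w[2]]))
    hull=cv2.convexHull(uv(w[2]).astype(np.int32)); pm=np.zeros((384,512),np.uint8); cv2.fillConvexPoly(pm,hull,1)
    for a,c,_ in comps((pm>0)&(S>110)&(V<190)&((H<12)|(H>170)),4): print('  red',a,np.round(c),np.round(onplane(P,c,.058)[0],4), z[int(c[1]),int(c[0])])
    for nm,m in [('jarw',(S<60)&(V>140)&(z>.07)&(z<.09)),('bluelid',(H>100)&(H<125)&(S>130)&(z>.06)),('org',(H>4)&(H<20)&(S>110)&(V>120)&(z>.02))]:
        for a,c,mm in comps(m&work,6): print('  ',nm,a,np.round(c),np.round(np.median(C[mm],0),4))
    X=w[1].astype(int); ims.append(cv2.resize(p[X[1]-60:X[1]+60,X[0]-60:X[0]+110],None,fx=4,fy=4)[:,:400] if 0 else None)
p=np.load("scene0.npz")['p']
a=cv2.resize(p[150:290,150:350],(800,560),interpolation=cv2.INTER_CUBIC)[:, :]
cv2.imwrite('pics/cropA.png',a)
cv2.imwrite('pics/cropB.png',cv2.resize(p[120:220,240:420],(800,444),interpolation=cv2.INTER_CUBIC))
E
python3 m.py
```

```text
scene mat 140 (array([ 0.5488, -0.292 ]), array([0.162 , 0.0652]), -13.3)
 scraper [188.23157895 224.37894737] 7 (array([ 0.5664, -0.3083]), array([0.0192, 0.0052]), -64.0) mean [ 0.56565067 -0.30790298  0.09      ] all (array([ 0.5425, -0.3245]), array([0.07  , 0.0207]), 36.4)
 tray 2542 (array([ 0.7187, -0.0095]), array([0.2127, 0.1216]), 86.8)
 plate 3549 [288.66807551 202.20597351] (array([0.5629, 0.0266]), array([0.2655, 0.1969]), 86.4) z 0.05032470537557043
  red 18 [300. 193.] [0.5541 0.0461 0.058 ] 0.05953874146941307
  red 20 [288. 196.] [0.5542 0.0048 0.058 ] 0.05969054464327561
  red 16 [274. 201.] [ 0.5559 -0.0413  0.058 ] 0.05937172739087493
  red 21 [284. 210.] [ 0.5983 -0.0273  0.058 ] 0.06324112878277455
  red 20 [298. 213.] [0.6233 0.0101 0.058 ] 0.06049130806937364
   jarw 162 [373. 167.] [0.5479 0.3023 0.0779]
   jarw 201 [405. 199.] [0.6984 0.3392 0.0821]
   jarw 64 [331. 197.] [0.6139 0.1228 0.0791]
   jarw 7 [217. 273.] [ 0.7388 -0.2818  0.0732]
   jarw 13 [208. 276.] [ 0.7392 -0.3083  0.0731]
   bluelid 173 [352. 135.] [0.4019 0.3057 0.0776]
   org 33 [377. 173
[... 959 characters left out ...]
.058 ] 0.06114323146808154
  red 17 [244. 190.] [ 0.5498 -0.0436  0.058 ] 0.05916817493470594
   jarw 29 [254. 121.] [0.7088 0.3667 0.08  ]
   jarw 57 [254. 129.] [0.6864 0.3088 0.08  ]
   jarw 91 [217. 135.] [0.5403 0.2995 0.0794]
   jarw 14 [247. 159.] [0.6028 0.1051 0.0811]
   jarw 25 [230. 161.] [0.542  0.1086 0.0754]
   jarw 32 [319. 233.] [ 0.6978 -0.3228  0.0737]
   bluelid 9 [134.  63.] [0.2747 0.5436 0.2971]
   bluelid 128 [179. 140.] [0.3922 0.3019 0.0786]
   org 8 [221. 132.] [0.5614 0.3164 0.0818]
   org 15 [259. 179.] [0.6176 0.0099 0.0574]
   org 13 [240. 182.] [0.5479 0.0012 0.0602]
   org 7 [256. 185.] [ 0.5957 -0.0256  0.0591]
   org 310 [321. 223.] [ 0.7014 -0.3151  0.1065]
```

View pics/cropA.png

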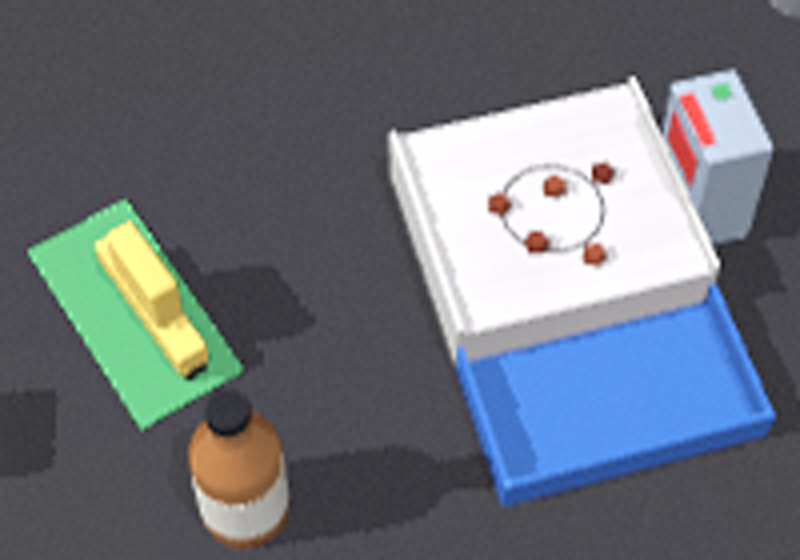

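View pics/cropB.png

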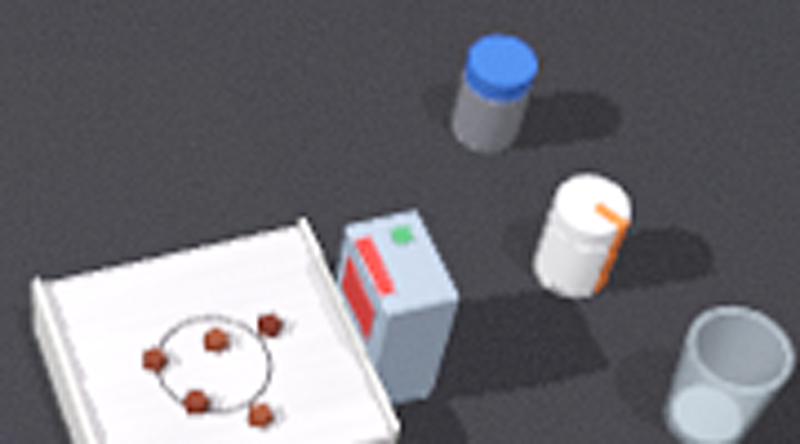

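Crop A shows a yellow scraper with a black foot on the green mat, five chips on the plate with the ring around crop (552,208), and the blue tray. Crop B shows the orange-striped white jar at crop (590,235). The choices are confirmed. I move above the station for a wrist look.

Call:
{"fn": "apply_moves", "kwargs": {"motion": [[[0.14, -0.278, 0.021], [0, 0, -0.076], 1], [[0.14, -0.278, 0.021], [0, 0, -0.076], 1], [[0.14, -0.278, 0.021], [0, 0, -0.076], 1], [[0.14, -0.278, 0.021], [0, 0, -0.076], 1], [[0.14, -0.278, 0.021], [0, 0, -0.076], 1]]}}

```text
time_s: 0.72
tcp_pos: [0.4195, 0.307, 0.2602]
ee_rot: [-0.0, 0.499, 0.867, -0.0]
contact_force: [1.1, 0.6, -0.3]
opening: 1.001
gripper_force: 0.0
```

Call:
{"fn": "apply_moves", "kwargs": {"motion": [[[0.14, -0.278, 0.021], [0, 0, -0.076], 1], [[0.14, -0.278, 0.021], [0, 0, -0.076], 1], [[0.14, -0.278, 0.021], [0, 0, -0.076], 1], [[0.14, -0.278, 0.021], [0, 0, -0.076], 1], [[0.14, -0.278, 0.021], [0, 0, -0.076], 1]]}}

```text
time_s: 1.35
tcp_pos: [0.5595, 0.0294, 0.2813]
ee_rot: [-0.0, 0.731, 0.682, 0.0]
contact_force: [1.1, 0.7, 0.4]
opening: 1.001
gripper_force: 0.0
```

Call:
{"fn": "apply_moves", "kwargs": {"motion": [[[0, 0, 0], [0, 0, 0], 1], [[0, 0, 0], [0, 0, 0], 1]]}}

```text
time_s: 1.6
tcp_pos: [0.5586, 0.0317, 0.2808]
ee_rot: [-0.001, 0.73, 0.683, -0.0]
contact_force: [-0.6, 0.3, -0.7]
opening: 1.002
gripper_force: 0.0
```

```bash
cat > w.py <<'E'
from h import *
P=pose("wrist"); p,d=snapshot("wrist"); cv2.imwrite("pics/wrist1.png",p); np.savez("w1.npz",p=p,d=d)
C=cloud(P,d); z=C[...,2]
H,S,V=cv2.split(cv2.cvtColor(p,cv2.COLOR_BGR2HSV))
def uv(m): v,u=np.nonzero(m); return np.c_[u,v]
w=max(comps((S<60)&(V>120)&(z>.044)&(z<.054)),key=lambda t:t[0])
pts=C[w[2]][:,:2]; print('plate',w[0],w[1],rect(onplane(P,uv(w[2]),.05)[:,:2]),'z',np.median(z[w[2]]))
pm=np.zeros((384,512),np.uint8); cv2.fillConvexPoly(pm,cv2.convexHull(uv(w[2]).astype(np.int32)),1)
ch=(pm>0)&(S>90)&((H<15)|(H>168))
for a,c,mm in comps(ch,30): print(' chip',a,np.round(c),np.round(onplane(P,c,.056)[0],4))
dark=(pm>0)&(V<110)&~(cv2.dilate(ch.astype(np.uint8),np.ones((7,7)))>0)
rp=onplane(P,uv(dark),.05)[:,:2]
c0=np.median(rp,0)
from scipy.optimize import least_squares
f=least_squares(lambda q:np.hypot(*(rp-q[:2]).T)-q[2],[*c0,.04],loss='soft_l1',f_scale=.002); print(' ring',len(rp),f.x)
b=max(comps((H>105)&(H<125)&(S>150)&(V>60)),key=lambda t:t[0]); print(' tray',b[0],rect(onplane(P,uv(b[2]),.006)[:,:2]))
rd=((H<8)|(H>172))&(S>140)&(V>150)&~(pm>0)
for a,c,mm in comps(rd,30): print(' red',a,np.round(c),np.round(np.median(C[mm],0),4),rect(C[mm][:,:2]))
E
python3 w.py
```

```text
plate 23136 [260.25289592 183.57477524] (array([0.5606, 0.0009]), array([0.2007, 0.1912]), 86.4) z 0.050689373860777154
 chip 190 [249. 152.] [0.5502 0.0508 0.056 ]
 chip 191 [312. 180.] [0.6184 0.0147 0.056 ]
 chip 198 [251. 187.] [0.5495 0.0099 0.056 ]
 chip 195 [290. 212.] [ 0.5932 -0.0229  0.056 ]
 chip 169 [255. 226.] [ 0.5507 -0.0373  0.056 ]
 ring 286 [5.64658212e-01 3.30873746e-04 4.07634193e-02]
 tray 16119 (array([ 0.7291, -0.0167]), array([0.2263, 0.123 ]), 86.6)
 red 816 [268.  89.] [0.5723 0.1124 0.1269] (array([0.5724, 0.1115]), array([0.0492, 0.0121]), -3.7)
 red 54 [268.  99.] [0.5718 0.1048 0.108 ] (array([0.5717, 0.1048]), array([0.0475, 0.    ]), -3.8)
```

View pics/wrist1.png

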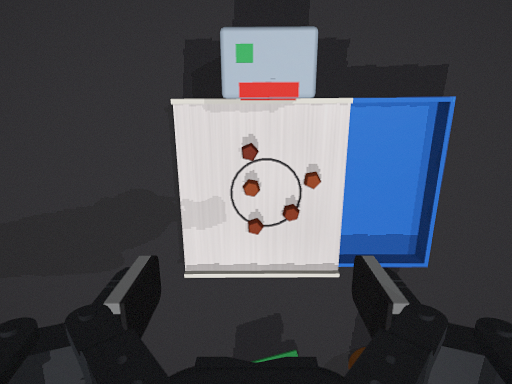

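The wrist view shows the plate, all five chips, the ring (centre about (265,193)) and the red strip on top at (268,89). I go to the scraper.

Call:
{"fn": "apply_moves", "kwargs": {"motion": [[[-0.019, -0.225, -0.019], [0, 0, -0.1], 1], [[-0.019, -0.225, -0.019], [0, 0, -0.1], 1], [[-0.019, -0.225, -0.019], [0, 0, -0.1], 1], [[-0.019, -0.225, -0.019], [0, 0, -0.1], 1]]}}

```text
time_s: 2.15
tcp_pos: [0.5439, -0.1476, 0.2658]
ee_rot: [-0.001, 0.906, 0.424, 0.0]
contact_force: [-0.0, -0.6, 0.3]
opening: 1.007
gripper_force: 0.0
```

Call:
{"fn": "apply_moves", "kwargs": {"motion": [[[-0.019, -0.225, -0.019], [0, 0, -0.1], 1], [[-0.019, -0.225, -0.019], [0, 0, -0.1], 1], [[-0.019, -0.225, -0.019], [0, 0, -0.1], 1], [[-0.019, -0.225, -0.019], [0, 0, -0.1], 1], [[0, 0, 0], [0, 0, 0], 1]]}}

```text
time_s: 2.78
tcp_pos: [0.5273, -0.3309, 0.2503]
ee_rot: [0.001, 0.993, 0.122, -0.001]
contact_force: [-1.1, 0.2, -1.3]
opening: 0.998
gripper_force: 0.0
```

```bash
cat > s.py <<'E'
from h import *
P=pose("wrist"); p,d=snapshot("wrist"); cv2.imwrite("pics/wrist2.png",p)
C=cloud(P,d); z=C[...,2]; s=status.read_state(); print(s['tcp_pos'],s['ee_rot'])
H,S,V=cv2.split(cv2.cvtColor(p,cv2.COLOR_BGR2HSV))
def uv(m): v,u=np.nonzero(m); return np.c_[u,v]
y=max(comps((H>20)&(H<33)&(S>110)&(V>90)),key=lambda t:t[0])
k=y[2]&(abs(z-.09)<.006); b=y[2]&(abs(z-.040)<.004)
print('grip top',k.sum(),rect(onplane(P,uv(k),.09)[:,:2]),np.median(z[k]) if k.any() else z[y[2]].max())
print('blade top',b.sum(),rect(onplane(P,uv(b),.04)[:,:2]))
g=((H>45)&(H<85)&(S>100))|y[2]; m=max(comps(g),key=lambda t:t[0]); gm=m[2]&~y[2]; print('mat',gm.sum(),rect(onplane(P,uv(gm),.004)[:,:2]))
E
python3 s.py
```

```text
[ 0.52857816 -0.32838424  0.25021623] [-4.67995411e-04  9.92317209e-01  1.23717623e-01 -5.36089140e-04]
grip top 1839 (array([ 0.5298, -0.3168]), array([0.0692, 0.0233]), 15.7) 0.0903320965284542
blade top 1097 (array([ 0.5293, -0.3169]), array([0.1287, 0.0254]), 15.7)
mat 8933 (array([ 0.5166, -0.3312]), array([0.1902, 0.0909]), 14.4)
```

Call:
{"fn": "apply_moves", "kwargs": {"motion": [[[0.005, 0.058, 0], [0, 0, 0.017], 1], [[0, 0, -0.25], [0, 0, 0], 1], [[0, 0, -0.25], [0, 0, 0], 1], [[0, 0, -0.25], [0, 0, 0], 1], [[0, 0, -0.225], [0, 0, 0], 1]]}}

```text
time_s: 3.45
tcp_pos: [0.5313, -0.313, 0.0543]
ee_rot: [-0.001, 0.99, 0.14, 0.001]
contact_force: [0.9, -0.1, 1.2]
opening: 0.997
gripper_force: 0.0
```

Call:
{"fn": "apply_moves", "kwargs": {"motion": [[[0, 0, 0], [0, 0, 0], 0.6], [[0, 0, 0], [0, 0, 0], -1], [[0, 0, 0], [0, 0, 0], -1], [[0, 0, 0], [0, 0, 0], -1], [[0, 0, 0], [0, 0, 0], -1]], "grip_force": 60}}

```text
time_s: 4.08
tcp_pos: [0.5312, -0.3179, 0.0582]
ee_rot: [0.001, 0.991, 0.137, 0.002]
contact_force: [-1.1, 2.1, 7.2]
opening: 0.275
gripper_force: 59.7
```

Call:
{"fn": "apply_moves", "kwargs": {"motion": [[[0, 0, 0.1], [0, 0, 0], -1], [[0, 0, 0.25], [0, 0, 0], -1], [[0, 0, 0.3], [0, 0, 0], -1], [[-0.024, 0.204, 0], [0, 0, 0.098], -1], [[-0.024, 0.204, 0], [0, 0, 0.098], -1]]}}

```text
time_s: 4.7
tcp_pos: [0.5199, -0.2357, 0.1878]
ee_rot: [0.001, 0.958, 0.288, 0.001]
contact_force: [1.4, 0.5, -2.5]
opening: 0.275
gripper_force: 59.2
```

Call:
{"fn": "apply_moves", "kwargs": {"motion": [[[-0.024, 0.204, 0], [0, 0, 0.098], -1], [[-0.024, 0.204, 0], [0, 0, 0.098], -1], [[-0.024, 0.204, 0], [0, 0, 0.098], -1], [[-0.024, 0.204, 0], [0, 0, 0.098], -1], [[-0.024, 0.204, 0], [0, 0, 0.098], -1]]}}

```text
time_s: 5.32
tcp_pos: [0.4957, -0.0311, 0.187]
ee_rot: [0.0, 0.779, 0.627, 0.001]
contact_force: [0.6, 0.2, -1.1]
opening: 0.271
gripper_force: 59.2
```

Call:
{"fn": "apply_moves", "kwargs": {"motion": [[[-0.024, 0.204, 0], [0, 0, 0.098], -1], [[0, 0, 0], [0, 0, 0], -1], [[0, 0, 0], [0, 0, 0], -1]]}}

```text
time_s: 5.7
tcp_pos: [0.4913, 0.0081, 0.1866]
ee_rot: [0.0, 0.73, 0.683, 0.0]
contact_force: [-0.1, -0.1, -1.2]
opening: 0.275
gripper_force: 59.2
```

```bash
cat > t.py <<'E'
from h import *
import sys
P=pose("wrist"); s=status.read_state(); p,d=snapshot("wrist"); cv2.imwrite(sys.argv[1],p)
C=cloud(P,d); z=C[...,2]; print(s['tcp_pos'],s['ee_rot'],s['contact_force'])
H,S,V=cv2.split(cv2.cvtColor(p,cv2.COLOR_BGR2HSV))
y=(H>20)&(H<33)&(S>110)&(V>90); Y=C[y]; zz=Y[:,2]
print(y.sum(),np.percentile(zz,[5,25,50,75,95]))
f=np.load('tool.npy') if 0 else None
hi=np.median(zz[zz>np.percentile(zz,90)-.05])
h,e=np.histogram(zz,bins=np.arange(0.02,.3,.004)); print([(round(a,3),n) for a,n in zip(e,h) if n>60])
E
python3 t.py pics/wrist3.png
```

```text
[0.49127376 0.00806968 0.18659942] [4.68263805e-04 7.30310720e-01 6.83114925e-01 1.82228007e-04] [-0.05071913 -0.13232744 -1.15575115]
14435 [0.16790414 0.17049185 0.21804762 0.21891751 0.21963485]
[(np.float64(0.164), np.int64(749)), (np.float64(0.168), np.int64(2789)), (np.float64(0.172), np.int64(85)), (np.float64(0.176), np.int64(110)), (np.float64(0.18), np.int64(120)), (np.float64(0.184), np.int64(124)), (np.float64(0.188), np.int64(139)), (np.float64(0.192), np.int64(157)), (np.float64(0.196), np.int64(171)), (np.float64(0.2), np.int64(169)), (np.float64(0.204), np.int64(196)), (np.float64(0.208), np.int64(228)), (np.float64(0.212), np.int64(471)), (np.float64(0.216), np.int64(8595)), (np.float64(0.22), np.int64(164))]
```

Call:
{"fn": "apply_moves", "kwargs": {"motion": [[[0, 0.01, -0.15], [0, 0, 0], -1], [[0, 0, -0.15], [0, 0, 0], -1], [[0, 0, -0.09], [0, 0, 0], -1], [[0, 0, 0], [0, 0, 0], -1], [[0, 0, 0], [0, 0, 0], -1]]}}

```text
time_s: 6.38
tcp_pos: [0.4921, 0.0101, 0.1088]
ee_rot: [0.001, 0.73, 0.683, 0.001]
contact_force: [-0.0, -0.0, -1.5]
opening: 0.276
gripper_force: 59.2
```

Call:
{"fn": "apply_moves", "kwargs": {"motion": [[[0, 0, -0.01], [0, 0, 0], -1], [[0, 0, 0], [0, 0, 0], -1], [[0, 0, 0], [0, 0, 0], -1]]}}

```text
time_s: 6.75
tcp_pos: [0.4914, 0.0111, 0.1062]
ee_rot: [0.0, 0.73, 0.684, 0.0]
contact_force: [0.5, -0.1, -2.0]
opening: 0.274
gripper_force: 59.2
```

```bash
python3 t.py pics/wrist4.png
```

```text
[0.49143645 0.0111283  0.10624246] [1.53583462e-04 7.29733763e-01 6.83731330e-01 2.83045581e-04] [ 0.51570936 -0.08840664 -2.04800756]
14395 [0.08759922 0.08976942 0.13769296 0.13857282 0.13929952]
[(np.float64(0.084), np.int64(1200)), (np.float64(0.088), np.int64(2360)), (np.float64(0.092), np.int64(88)), (np.float64(0.096), np.int64(115)), (np.float64(0.1), np.int64(117)), (np.float64(0.104), np.int64(125)), (np.float64(0.108), np.int64(146)), (np.float64(0.112), np.int64(150)), (np.float64(0.116), np.int64(164)), (np.float64(0.12), np.int64(177)), (np.float64(0.124), np.int64(192)), (np.float64(0.128), np.int64(223)), (np.float64(0.132), np.int64(528)), (np.float64(0.136), np.int64(8617)), (np.float64(0.24), np.int64(62))]
```

View pics/wrist4.png

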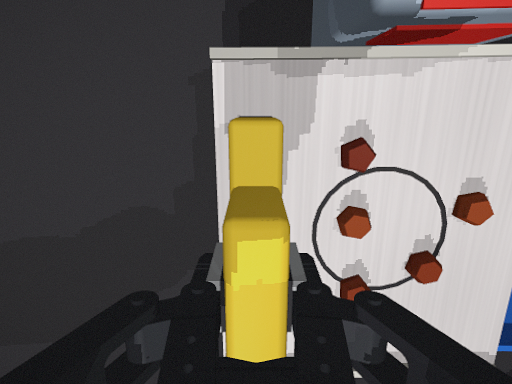

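The view shows the blade (256,150) left of all the chips and covering their y range. Sweep.

Call:
{"fn": "apply_moves", "kwargs": {"motion": [[[0.08, -0.005, 0], [0, 0, 0], -1], [[0.1, -0.006, 0], [0, 0, 0], -1], [[0.1, -0.006, 0], [0, 0, 0], -1], [[0.1, -0.006, 0], [0, 0, 0], -1], [[0.1, -0.006, 0], [0, 0, 0], -1]]}}

```text
time_s: 7.42
tcp_pos: [0.589, 0.0053, 0.1058]
ee_rot: [0.0, 0.73, 0.684, 0.0]
contact_force: [-0.8, -0.2, -2.0]
opening: 0.274
gripper_force: 59.2
```

Call:
{"fn": "apply_moves", "kwargs": {"motion": [[[0.1, -0.006, 0], [0, 0, 0], -1], [[0.1, -0.006, 0], [0, 0, 0], -1], [[0.1, -0.006, 0], [0, 0, 0], -1], [[0.1, -0.006, 0], [0, 0, 0], -1], [[0.08, -0.005, 0], [0, 0, 0], -1]]}}

```text
time_s: 8.05
tcp_pos: [0.6852, -0.0005, 0.1054]
ee_rot: [0.0, 0.73, 0.684, 0.0]
contact_force: [0.8, 0.6, -1.6]
opening: 0.276
gripper_force: 59.3
```

```bash
cat > c.py <<'E'
from h import *
import sys
print(status.read_state()['tcp_pos'])
for n in ["side","scene","wrist"]:
    P=pose(n); p,d=snapshot(n); cv2.imwrite(f"pics/{n}_{sys.argv[1]}.png",p); C=cloud(P,d)
    H,S,V=cv2.split(cv2.cvtColor(p,cv2.COLOR_BGR2HSV))
    m=((H<15)|(H>168))&(S>90)&(V<200)&(C[...,0]>.45)&(C[...,0]<.8)&(abs(C[...,1])<.1)&(C[...,2]<.09)&(C[...,2]>0)
    for a,c,mm in comps(m,5): 
        q=np.median(C[mm],0); x,y=q[:2]-[.575,0]; print(n,a,np.round(c),'station mm',np.round(1000*np.array([x*.998-y*.0628,x*.0628+y*.998,q[2]])))
E
python3 c.py a
```

```text
[ 6.85181012e-01 -4.73562975e-04  1.05444370e-01]
side 32 [284. 193.] station mm [124. -34.  17.]
scene 20 [316. 240.] station mm [131.  46.  18.]
scene 46 [306. 244.] station mm [135.   8.  20.]
scene 49 [293. 245.] station mm [128. -25.  17.]
wrist 287 [289. 145.] station mm [131.  51.  17.]
wrist 313 [289. 179.] station mm [132.  27.  20.]
wrist 201 [289. 204.] station mm [132.  10.  19.]
wrist 12 [290. 235.] station mm [134. -16.  18.]
```

Call:
{"fn": "apply_moves", "kwargs": {"motion": [[[0, 0, 0.2], [0, 0, 0], -1], [[-0.15, 0, 0.3], [0, 0, 0], -1], [[-0.2, 0, 0.05], [0, 0, 0], -1], [[-0.1, 0, 0], [0, 0, 0], -1]]}}

```text
time_s: 8.7
tcp_pos: [0.5938, -0.0009, 0.2133]
ee_rot: [-0.0, 0.73, 0.684, 0.001]
contact_force: [-0.2, -0.5, -1.6]
opening: 0.273
gripper_force: 59.5
```

```bash
python3 c.py b
```

```text
[ 0.59377358 -0.00087983  0.21327788]
side 84 [281. 188.] station mm [121.   2.  16.]
scene 47 [305. 240.] station mm [121.  11.  17.]
scene 21 [316. 240.] station mm [132.  47.  17.]
scene 49 [293. 245.] station mm [128. -26.  17.]
wrist 279 [370. 124.] station mm [127.  51.  17.]
wrist 269 [357. 147.] station mm [117.  28.  17.]
wrist 279 [356. 168.] station mm [118.   7.  17.]
wrist 263 [361. 188.] station mm [125. -15.  17.]
wrist 229 [358. 208.] station mm [124. -36.  17.]
```

View pics/wrist_b.png

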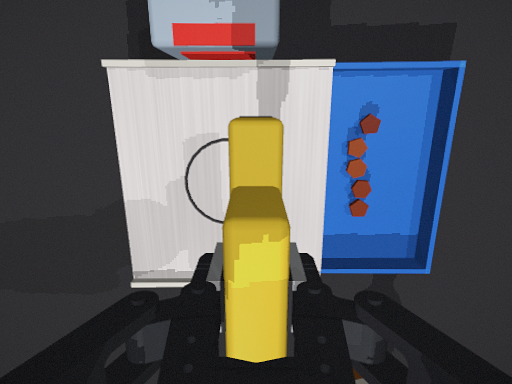

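All five chips lie in the tray (wrist picture, (355–370, 124–208)). I return the scraper.

Call:
{"fn": "apply_moves", "kwargs": {"motion": [[[-0.048, -0.206, 0], [0, 0, -0.1], -1], [[-0.048, -0.206, 0], [0, 0, -0.1], -1], [[-0.048, -0.206, 0], [0, 0, -0.1], -1], [[-0.048, -0.206, 0], [0, 0, -0.1], -1], [[-0.048, -0.206, 0], [0, 0, -0.1], -1]]}}

```text
time_s: 9.48
tcp_pos: [0.5479, -0.2079, 0.2117]
ee_rot: [0.0, 0.937, 0.35, 0.0]
contact_force: [1.0, 0.0, -1.3]
opening: 0.272
gripper_force: 59.6
```

Call:
{"fn": "apply_moves", "kwargs": {"motion": [[[-0.048, -0.206, 0], [0, 0, -0.1], -1], [[-0.048, -0.206, 0], [0, 0, -0.1], -1], [[-0.048, -0.206, 0], [0, 0, -0.1], -1], [[0, 0, 0], [0, 0, 0], -1], [[0, 0, 0], [0, 0, 0], -1]]}}

```text
time_s: 10.1
tcp_pos: [0.5193, -0.3297, 0.2113]
ee_rot: [-0.0, 0.992, 0.125, -0.0]
contact_force: [0.3, 1.5, -1.6]
opening: 0.273
gripper_force: 59.7
```

```bash
python3 t.py pics/wrist5.png
```

```text
[ 0.51932922 -0.32967793  0.21132771] [-1.65239915e-04  9.92178290e-01  1.24828662e-01 -1.32944287e-04] [ 0.28366306  1.54013257 -1.58907675]
14500 [0.19253813 0.19466131 0.24267994 0.24358008 0.24431055]
[(np.float64(0.188), np.int64(264)), (np.float64(0.192), np.int64(3302)), (np.float64(0.196), np.int64(76)), (np.float64(0.2), np.int64(104)), (np.float64(0.204), np.int64(113)), (np.float64(0.208), np.int64(128)), (np.float64(0.212), np.int64(127)), (np.float64(0.216), np.int64(155)), (np.float64(0.22), np.int64(164)), (np.float64(0.224), np.int64(170)), (np.float64(0.228), np.int64(191)), (np.float64(0.232), np.int64(218)), (np.float64(0.236), np.int64(324)), (np.float64(0.24), np.int64(7389)), (np.float64(0.244), np.int64(1581))]
```

Call:
{"fn": "apply_moves", "kwargs": {"motion": [[[-0.01, 0, -0.25], [0, 0, 0], -1], [[0, 0, -0.25], [0, 0, 0], -1], [[0, 0, -0.18], [0, 0, 0], -1], [[0, 0, -0.06], [0, 0, 0], -1], [[0, 0, -0.02], [0, 0, 0], -1]]}}

```text
time_s: 10.78
tcp_pos: [0.5174, -0.3296, 0.06]
ee_rot: [0.0, 0.992, 0.125, 0.0]
contact_force: [-0.1, 0.1, -1.2]
opening: 0.274
gripper_force: 59.7
```

Call:
{"fn": "apply_moves", "kwargs": {"motion": [[[0, 0, -0.005], [0, 0, 0], -1], [[0, 0, 0], [0, 0, 0], -1]]}}

```text
time_s: 11.02
tcp_pos: [0.5174, -0.3307, 0.0602]
ee_rot: [0.001, 0.992, 0.124, 0.001]
contact_force: [0.6, 0.4, -2.2]
opening: 0.272
gripper_force: 59.7
```

Call:
{"fn": "apply_moves", "kwargs": {"motion": [[[0, 0, -0.01], [0, 0, 0], -1], [[0, 0, 0], [0, 0, 0], -1], [[0, 0, 0], [0, 0, 0], -1]]}}

```text
time_s: 11.4
tcp_pos: [0.5172, -0.3307, 0.0582]
ee_rot: [0.0, 0.992, 0.124, 0.001]
contact_force: [-1.9, 1.1, 6.2]
opening: 0.273
gripper_force: 60.5
```

Call:
{"fn": "apply_moves", "kwargs": {"motion": [[[0, 0, 0], [0, 0, 0], -0.3], [[0, 0, 0], [0, 0, 0], 0], [[0, 0, 0], [0, 0, 0], 1], [[0, 0, 0], [0, 0, 0], 1], [[0, 0, 0], [0, 0, 0], 1]]}}

```text
time_s: 12.02
tcp_pos: [0.5165, -0.3301, 0.0568]
ee_rot: [0.0, 0.992, 0.124, -0.0]
contact_force: [0.1, 0.5, -0.2]
opening: 1.001
gripper_force: 0.0
```

Call:
{"fn": "apply_moves", "kwargs": {"motion": [[[0, 0, 0], [0, 0, 0], 1], [[0, 0, 0.15], [0, 0, 0], 1], [[0, 0, 0.3], [0, 0, 0], 1], [[0, 0, 0.3], [0, 0, 0], 1], [[0, 0, 0.2], [0, 0, 0], 1]]}}

```text
time_s: 12.65
tcp_pos: [0.5169, -0.3309, 0.25]
ee_rot: [0.001, 0.992, 0.124, 0.001]
contact_force: [-0.0, -0.2, -0.7]
opening: 1.003
gripper_force: 0.0
```

```bash
python3 s.py
```

```text
[ 0.51875958 -0.33284985  0.25482562] [0.00320213 0.99227513 0.12393154 0.00456018]
grip top 1803 (array([ 0.5162, -0.33  ]), array([0.0687, 0.0229]), 14.5) 0.09037086056875077
blade top 980 (array([ 0.5156, -0.3302]), array([0.1276, 0.0251]), 14.2)
mat 9407 (array([ 0.5163, -0.3314]), array([0.1898, 0.0908]), 14.4)
```

The scraper stands centred on the mat. Now the jar.

Call:
{"fn": "apply_moves", "kwargs": {"motion": [[[0.013, 0.287, 0.014], [0, 0, 0.014], 1], [[0.013, 0.287, 0.014], [0, 0, 0.014], 1], [[0.013, 0.287, 0.014], [0, 0, 0.014], 1], [[0.013, 0.287, 0.014], [0, 0, 0.014], 1], [[0.013, 0.287, 0.014], [0, 0, 0.014], 1]]}}

```text
time_s: 13.32
tcp_pos: [0.5293, -0.0413, 0.2609]
ee_rot: [-0.0, 0.984, 0.179, 0.0]
contact_force: [1.1, -0.5, -0.6]
opening: 1.0
gripper_force: 0.0
```

Call:
{"fn": "apply_moves", "kwargs": {"motion": [[[0.013, 0.287, 0.014], [0, 0, 0.014], 1], [[0.013, 0.287, 0.014], [0, 0, 0.014], 1], [[0.013, 0.287, 0.014], [0, 0, 0.014], 1], [[0.013, 0.287, 0.014], [0, 0, 0.014], 1], [[0.013, 0.287, 0.014], [0, 0, 0.014], 1]]}}

```text
time_s: 13.95
tcp_pos: [0.5423, 0.2456, 0.2748]
ee_rot: [-0.0, 0.973, 0.233, 0.0]
contact_force: [1.0, 0.2, 0.2]
opening: 0.994
gripper_force: 0.0
```

Call:
{"fn": "apply_moves", "kwargs": {"motion": [[[0.013, 0.287, 0.014], [0, 0, 0.014], 1], [[0, 0, 0], [0, 0, 0], 1], [[0, 0, 0], [0, 0, 0], 1]]}}

```text
time_s: 14.32
tcp_pos: [0.5451, 0.3005, 0.2772]
ee_rot: [0.001, 0.97, 0.243, -0.0]
contact_force: [0.1, -0.6, 0.7]
opening: 0.997
gripper_force: 0.0
```

```bash
cat > j.py <<'E'
from h import *
import sys
P=pose("wrist"); p,d=snapshot("wrist"); cv2.imwrite(sys.argv[1],p); C=cloud(P,d); z=C[...,2]; s=status.read_state(); q=s['ee_rot']
zt=float(sys.argv[2])
print(s['tcp_pos'],'tool y yaw',np.degrees(2*np.arctan2(q[2],q[1]))-90)
H,S,V=cv2.split(cv2.cvtColor(p,cv2.COLOR_BGR2HSV))
org=(H>4)&(H<22)&(S>110)&(V>90); wh=(S<60)&(V>110)
def uv(m): v,u=np.nonzero(m); return np.c_[u,v]
l=max(comps((org|wh)&(abs(z-zt)<.006)),key=lambda t:t[0])
X=onplane(P,uv(l[2]),zt)[:,:2]; c,r=cv2.minEnclosingCircle(X.astype(np.float32)); print('lid',l[0],l[1],c,r,'mean',X.mean(0),'z',np.median(z[l[2]]))
O=onplane(P,uv(l[2]&org),zt)[:,:2]; v=O.mean(0)-X.mean(0); print('stripe',len(O),rect(O),'dir',np.degrees(np.arctan2(v[1],v[0])),np.hypot(*v))
E
python3 j.py pics/wrist6.png 0.08
```

```text
[0.5453874  0.29952145 0.27747133] tool y yaw -61.99422653717828
lid 2009 [248.69586859 167.48282728] (0.5454438924789429, 0.3093106150627136) 0.02752203308045864 mean [0.54509413 0.3096713 ] z 0.08070999614727231
stripe 264 (array([0.5586, 0.3152]), array([0.0255, 0.0121]), 28.2) dir 23.316992230562956 0.014765114419986635
```

View pics/wrist6.png

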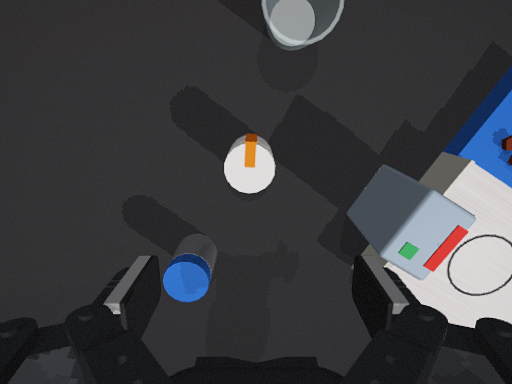

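The jar lid is at (249,167) with the stripe pointing up to (251,145). The blue jar (187,275) and the beaker (300,20) are clear of the fingers.

Call:
{"fn": "apply_moves", "kwargs": {"motion": [[[0, 0.048, 0], [0, 0, 0], 1], [[0, 0, -0.3], [0, 0, 0], 1], [[0, 0, -0.3], [0, 0, 0], 1], [[0, 0, -0.3], [0, 0, 0], 1], [[0, 0, -0.28], [0, 0, 0], 1]]}}

```text
time_s: 15.0
tcp_pos: [0.5451, 0.3108, 0.04]
ee_rot: [-0.0, 0.97, 0.242, 0.0]
contact_force: [1.0, 0.7, -0.2]
opening: 0.997
gripper_force: 0.0
```

Call:
{"fn": "apply_moves", "kwargs": {"motion": [[[0, 0, 0], [0, 0, 0], 0.6], [[0, 0, 0], [0, 0, 0], 0.3], [[0, 0, 0], [0, 0, 0], -1], [[0, 0, 0], [0, 0, 0], -1], [[0, 0, 0], [0, 0, 0], -1]], "grip_force": 40}}

```text
time_s: 15.62
tcp_pos: [0.5472, 0.3116, 0.0445]
ee_rot: [-0.001, 0.97, 0.243, 0.002]
contact_force: [-0.9, -0.9, 8.4]
opening: 0.616
gripper_force: 42.6
```

Call:
{"fn": "apply_moves", "kwargs": {"motion": [[[0, 0, 0.1], [0, 0, 0], -1], [[0, 0, 0.25], [0, 0, 0], -1], [[0, 0, 0.25], [0, 0, 0], -1], [[0, 0, 0.25], [0, 0, 0], -1], [[0, 0, 0], [0, 0, 0], -1]]}}

```text
time_s: 16.25
tcp_pos: [0.5479, 0.3117, 0.2175]
ee_rot: [-0.002, 0.97, 0.243, 0.005]
contact_force: [0.8, -0.4, -2.2]
opening: 0.615
gripper_force: 43.0
```

```bash
python3 j.py pics/wrist7.png 0.25
```

```text
[0.54598647 0.31126    0.21455118] tool y yaw -61.87446938322064
lid 14573 [255.72634324 303.21738832] (0.546697735786438, 0.312086820602417) 0.029524317011237144 mean [0.54835669 0.31316907] z 0.25363444128435425
stripe 2606 (array([0.5584, 0.3176]), array([0.032 , 0.0128]), 27.4) dir 25.44694472110868 0.011701302849415644
```

Call:
{"fn": "apply_moves", "kwargs": {"motion": [[[0.014, -0.222, 0], [0, 0, 0.0944], -1], [[0.014, -0.222, 0], [0, 0, 0.0944], -1], [[0.014, -0.222, 0], [0, 0, 0.0944], -1], [[0.014, -0.222, 0], [0, 0, 0.0944], -1], [[0.014, -0.222, 0], [0, 0, 0.0944], -1]]}}

```text
time_s: 16.92
tcp_pos: [0.5576, 0.0875, 0.2102]
ee_rot: [-0.001, 0.815, 0.58, -0.001]
contact_force: [-0.0, -0.7, -2.4]
opening: 0.612
gripper_force: 43.0
```

Call:
{"fn": "apply_moves", "kwargs": {"motion": [[[0.014, -0.222, 0], [0, 0, 0.0944], -1], [[0.014, -0.222, 0], [0, 0, 0.0944], -1], [[0, 0, 0], [0, 0, 0], -1], [[0, 0, 0], [0, 0, 0], -1]]}}

```text
time_s: 17.42
tcp_pos: [0.5637, 0.0007, 0.2105]
ee_rot: [-0.001, 0.722, 0.692, -0.001]
contact_force: [-0.0, -0.2, -2.3]
opening: 0.619
gripper_force: 43.0
```

```bash
python3 j.py pics/wrist8.png 0.252
```

```text
[0.5639585  0.00157981 0.21067766] tool y yaw -2.3397968875116675
lid 11973 [255.88215151 308.48726301] (0.5623477101325989, 0.005691500846296549) 0.02551954798400402 mean [0.5624362  0.00812073] z 0.24679827621932968
stripe 2145 (array([0.5632, 0.0182]), array([0.0252, 0.0102]), 85.8) dir 85.5649143944308 0.01047555871498533
```

View pics/wrist8.png

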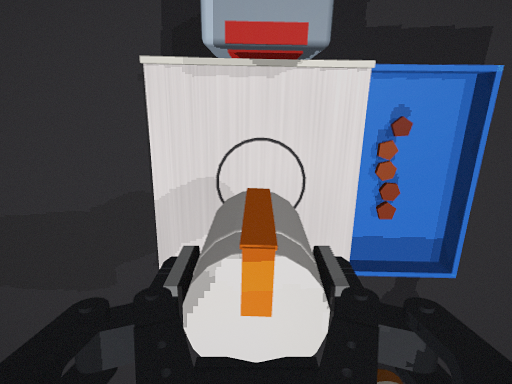

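The stripe points at the red window (stripe at (258,220–310), window at (265,35)). Lower the jar.

Call:
{"fn": "apply_moves", "kwargs": {"motion": [[[0.007, -0.003, -0.2], [0, 0, 0], -1], [[0, 0, -0.2], [0, 0, 0], -1], [[0, 0, -0.12], [0, 0, 0], -1], [[0, 0, -0.04], [0, 0, 0], -1], [[0, 0, 0], [0, 0, 0], -1]]}}

```text
time_s: 18.1
tcp_pos: [0.5661, 0.0005, 0.0995]
ee_rot: [-0.0, 0.721, 0.693, -0.0]
contact_force: [-0.0, 0.2, -1.8]
opening: 0.613
gripper_force: 42.9
```

Call:
{"fn": "apply_moves", "kwargs": {"motion": [[[0, 0, -0.01], [0, 0, 0], -1], [[0, 0, 0], [0, 0, 0], -1], [[0, 0, 0], [0, 0, 0], -1]]}}

```text
time_s: 18.48
tcp_pos: [0.5665, -0.0005, 0.0983]
ee_rot: [0.0, 0.722, 0.692, 0.001]
contact_force: [0.5, 0.2, -2.3]
opening: 0.619
gripper_force: 42.9
```

```bash
python3 j.py pics/wrist9.png 0.135
```

```text
[ 5.66413429e-01 -5.54219670e-04  9.81206994e-02] tool y yaw -2.409299496379944
lid 13500 [255.6462963  306.93607407] (0.5649852156639099, 0.0026765409857034683) 0.02767024375498295 mean [0.56490737 0.00414701] z 0.13444408308940217
stripe 2418 (array([0.5654, 0.0153]), array([0.0289, 0.0126]), 84.0) dir 85.35363954276401 0.011765989435876865
```

Call:
{"fn": "apply_moves", "kwargs": {"motion": [[[0, 0, -0.01], [0, 0, 0], -1], [[0, 0, -0.005], [0, 0, 0], -1], [[0, 0, 0], [0, 0, 0], -1]]}}

```text
time_s: 18.9
tcp_pos: [0.566, -0.0006, 0.0946]
ee_rot: [-0.0, 0.722, 0.692, -0.0]
contact_force: [-0.5, -0.3, -1.0]
opening: 0.613
gripper_force: 43.0
```

Call:
{"fn": "apply_moves", "kwargs": {"motion": [[[0, 0, -0.005], [0, 0, 0], -1], [[0, 0, 0], [0, 0, 0], -1]]}}

```text
time_s: 19.15
tcp_pos: [0.5661, -0.0007, 0.0945]
ee_rot: [-0.0, 0.722, 0.692, 0.0]
contact_force: [-2.7, 0.3, 4.3]
opening: 0.62
gripper_force: 43.2
```

In contact. Release and retreat upward.

Call:
{"fn": "apply_moves", "kwargs": {"motion": [[[0, 0, 0], [0, 0, 0], 0.35], [[0, 0, 0], [0, 0, 0], 0.6], [[0, 0, 0], [0, 0, 0], 1], [[0, 0, 0], [0, 0, 0], 1], [[0, 0, 0], [0, 0, 0], 1]]}}

```text
time_s: 19.77
tcp_pos: [0.5661, -0.0005, 0.0936]
ee_rot: [0.0, 0.722, 0.692, 0.0]
contact_force: [0.1, -0.1, -0.2]
opening: 0.999
gripper_force: 0.0
```

Call:
{"fn": "apply_moves", "kwargs": {"motion": [[[0, 0, 0.1], [0, 0, 0], 1], [[0, 0, 0.25], [0, 0, 0], 1], [[0, 0, 0.3], [0, 0, 0], 1], [[0, 0, 0.3], [0, 0, 0], 1], [[0, 0, 0], [0, 0, 0], 1]]}}

```text
time_s: 20.4
tcp_pos: [0.5693, -0.0011, 0.2891]
ee_rot: [0.003, 0.722, 0.692, 0.005]
contact_force: [0.0, -1.1, -0.0]
opening: 1.001
gripper_force: 0.0
```

Call:
{"fn": "apply_moves", "kwargs": {"motion": [[[0, 0, 0], [0, 0, 0], 1], [[0, 0, 0], [0, 0, 0], 1]]}}

```text
time_s: 20.65
tcp_pos: [0.5651, -0.0003, 0.2819]
ee_rot: [-0.001, 0.722, 0.692, -0.001]
contact_force: [0.9, 0.0, -0.7]
opening: 1.0
gripper_force: 0.0
```

```bash
python3 j.py pics/wrist10.png 0.13; python3 c.py end | grep wrist
```

```text
[ 5.65159306e-01 -3.98087055e-04  2.81903085e-01] tool y yaw -2.400002218615839
lid 3941 [265.13245369  23.97970058] (0.5735485553741455, 0.1262741982936859) 0.04236872121691704 mean [0.57522628 0.12878136] z 0.12539363386129537
wrist 189 [374. 121.] station mm [127.  50.  17.]
wrist 185 [363. 140.] station mm [117.  28.  18.]
wrist 59 [258. 146.] station mm [-10.  25.  70.]
wrist 193 [362. 157.] station mm [118.   7.  18.]
wrist 183 [365. 175.] station mm [125. -15.  17.]
wrist 158 [363. 191.] station mm [124. -36.  18.]Traceback (most recent call last):
  File "j.py", line 11, in <module>
    O=onplane(P,uv(l[2]&org),zt)[:,:2]; v=O.mean(0)-X.mean(0); print('stripe',len(O),rect(O),'dir',np.degrees(np.arctan2(v[1],v[0])),np.hypot(*v))
      ~~~~~~~^^^^^^^^^^^^^^^^^^^
  File "h.py", line 14, in onplane
    c,R,o=P; d=rays(c,uv)@R.T
               ~~~~^^^^^^
  File "h.py", line 11, in rays
    n=cv2.undistortPoints(uv,c['mtx'],np.array([c['k1'],0,0,0.]))[:,0]
      ~~~~~~~~~~~~~~~~~~~^^^^^^^^^^^^^^^^^^^^^^^^^^^^^^^^^^^^^^^^
cv2.error: OpenCV(4.12.0) /io/opencv/modules/calib3d/src/undistort.dispatch.cpp:347: error: (-215:Assertion failed) CV_IS_MAT(_src) && CV_IS_MAT(_dst) && (_src->rows == 1 || _src->cols == 1) && (_dst->rows == 1 || _dst->cols == 1) && _src->cols + _src->rows - 1 == _dst->rows + _dst->cols - 1 && (CV_MAT_TYPE(_src->type) == CV_32FC2 || CV_MAT_TYPE(_src->type) == CV_64FC2) && (CV_MAT_TYPE(_dst->type) == CV_32FC2 || CV_MAT_TYPE(_dst->type) == CV_64FC2) in function 'cvUndistortPointsInternal'
```

View pics/wrist10.png

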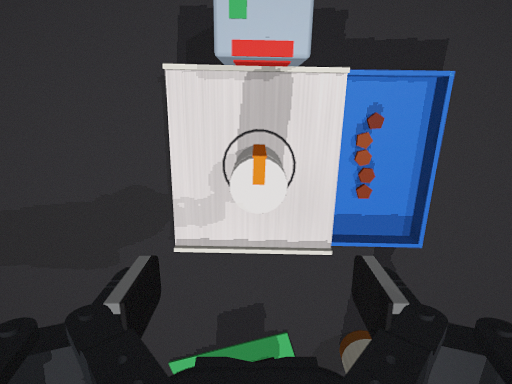

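The jar stands in the ring at (259,185), and its stripe points to the window at (262,50). The chips are in the tray and the gripper is clear. A last numeric check of the lid (from the saved frame's pixels), then I hand in.

```bash
python3 - <<'E'
from h import *
from rig import ticket
p=cv2.imread('pics/wrist10.png'); P=pose("wrist")
H,S,V=cv2.split(cv2.cvtColor(p,cv2.COLOR_BGR2HSV))
x=onplane(P,[[258.5,185]],.13)[0]; print('lid centre',x)
m=(H>4)&(H<22)&(S>110)&(V>190); m[:,:230]=0; m[:,290:]=0; m[:140]=0; m[220:]=0
v,u=np.nonzero(m); print(rect(onplane(P,np.c_[u,v],.13)[:,:2]))
if np.hypot(*(x[:2]-[.565,.0005]))<.012: print(ticket.job_done())
E
```

```text
lid centre [ 0.56592866 -0.00132703  0.13      ]
(array([0.5669, 0.0124]), array([0.0255, 0.0124]), 87.7)
the job is handed in; nothing more can be done
None
```

The job is handed in: all five chips are in the tray, the scraper is upright and centred on its mat, and the striped jar stands about 2 mm from the ring's centre with its stripe within about 2° of facing the scanner. I was not shown the judge's result.

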